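# Gauge the inclined bore and present the rod for reading

### The job

Pull the orange dust plug out of the gear housing's slanting guide tube and hang it by its eye on the pin of the small yellow post, and let go of it. Then take the blue-handled depth gauge from its cradle, push its rod into the tube until the collar stops on the tube's mouth, and draw it straight out again. Finish while still holding the gauge: keep its rod level and still, with the tip over the middle of the white reading board, some 10 to 30 cm above the bench and the sliding pin left as the bore set it; leave the gear, standing bolt and setup block alone.

Things in the scene. Friction and masses are not known exactly. Their poses are not given: they have to be found in the camera images.
- housing: Fixed green gear housing with a grey cover, base 150 x 90 mm, 88 mm high; a round aluminium guide tube slants up out of one end. Origin: on the bench under the housing; its level x axis is the horizontal part of the direction in which things go into the tube; z up.
- tube: The guide tube (fixed to the housing), outside 28 mm, bore 20 mm in diameter and 108 mm deep. Origin: centre of its open mouth, about 95 mm above the bench. x axis: down the bore, 30 degrees below level; y level; z perpendicular to the bore, upwards.
- plug: Loose orange dust plug, 50 g, in the tube at the start, its frame about equal to the tube's. Origin: front face of its 34 mm flange (4 mm thick), on the mouth. Stem 17.6 mm thick, x = 0 to 36 mm. Flat tab x = -86 to -4 mm, 30 mm wide (y), 6 mm thick (z, centred on the axis), with a 16 mm eye (hole along z) at x = -38 mm, where it balances. Grip the tab across its width near x = -70 mm.
- plug_eye (a point): Centre of the eye in the plug's tab, at x = -38 mm of the plug.
- post: Fixed yellow post stand: base 60 mm in diameter, a stem of 18 mm and a shoulder of 28 mm whose top is 50 mm above the bench; from it a bare steel pin 8 mm in diameter rises to 76 mm. Origin: on the bench, on the post's axis. The hung plug's tab lies level on the shoulder with the pin through the eye (eye centre at 53 mm).
- cradle: Fixed rest for the gauge: aluminium base 160 x 60 mm, two black notched supports under the rear end of the handle (x = -86 mm) and the rod (x = 50 mm). Origin: on the bench under the gauge's collar face; x axis towards the gauge's tip, z up.
- gauge: Loose depth gauge, 160 g, level in the cradle, axis 62 mm above the bench. Origin: front face of its brass collar (36 mm diameter, 6 mm thick). x along the rod to the tip. Blue handle x = -96 to -6 mm, 14 mm wide (y), 22 mm high (z): grip it across its width near x = -45 mm. Steel rod 10 mm thick to x = 88 mm, then a 7 mm brass sliding pin, to x = 120 mm when fully out. Balances near x = -20 mm.
- gauge_tip (a point): The end of the gauge's sliding pin, on the rod's axis.
- gauge_pin (a joint): How far the sliding pin is pushed into the rod, m: 0 fully out, 0.025 fully in. It stays where pushed (friction about 2 N). With the collar on the tube's mouth the bottom of the bore has pushed it to about 0.012.
- board: Fixed reading board, white with a grey rim, 100 x 100 mm, 6 mm high. Origin: under its centre, on the bench.
- gear: Loose steel spur gear, 75 mm in diameter, 22 mm high; leave alone. Origin under its centre.
- bolt: Loose steel hexagon-head bolt standing on its head, 24 x 27 x 60 mm; leave alone. Origin under its centre.
- block: Loose steel setup block with holes, 50 x 60 x 25 mm; leave alone. Origin under its centre.
Not all that is in view belongs to the job. There is more than one size of the post; the job needs the larger.

How it is judged:
On the way, in this order (a step that is already met when the one before it is completed fails the run):
1. the plug hangs on the post by its eye, let go (horizontal distance between plug_eye and post below 0.01 m and height (world z) of plug_eye between 0.044 and 0.064 m and angle between plug's own z axis and vertical below 0.3 rad and linear speed of plug below 0.05 m/s and contact force between plug and the fingers below 0.1 N), for 0.2 s.
2. the gauge is in the tube with its collar on the mouth (x of gauge in the frame of tube above -0.004 m and distance between gauge and tube below 0.01 m and angle between the x axis of gauge and the x axis of tube, either way round below 0.12 rad and value of joint gauge_pin above 0.008 m), for 0.1 s.
At the end, for the whole second after the job is handed in: Plug let go, level on the post's shoulder, pin through its eye (10 mm). Gauge held in the fingers, still, clear of the housing; rod within 0.13 rad of level; tip within 50 mm of the board's centre from above, 90 to 320 mm above the bench; pin pushed in 8 to 17 mm (all of step 1 and horizontal distance between gauge_tip and board below 0.05 m and height (world z) of gauge_tip between 0.09 and 0.32 m and angle between gauge's own x axis and vertical between 1.4408 and 1.7008 rad and contact force between gauge and the fingers above 1 N and contact force between gauge and housing below 0.1 N and linear speed of gauge below 0.03 m/s and value of joint gauge_pin between 0.008 and 0.017 m); the arm keeps its last pose, push and grip.
It fails at once if the bolt knocked over (angle between bolt's own z axis and vertical above 0.5 rad).
It fails at once if gear moved by more than 25 mm (distance of gear from where it was at the start of the episode above 0.025 m).
It fails at once if bolt moved by more than 25 mm (distance of bolt from where it was at the start of the episode above 0.025 m).
It fails at once if setup block moved by more than 25 mm (distance of block from where it was at the start of the episode above 0.025 m).
It also fails if it takes over 51 s, if anything falls off the work surface, if the arm or the gripper's body presses on something with over 40 N, if the wrist force passes 120 N, or if a joint passes its speed limit or range.

### The arm

A 6-joint arm with a two-finger parallel gripper is mounted at the origin on the work surface; the furniture and walls round the work are solid. World frame = base frame: x ahead of the robot, y to its left, z up, the work surface at z = 0. Lengths are in m, angles in rad, forces in N, time in s.
With the tool pointing down it reaches from about 0.35 to 0.85 m from the base axis. Payload 8.1 kg.
Tool frame: the origin (TCP) lies midway between the tips of the shut fingers; the grasp point (between the pads) lies 19 mm behind it (robot.grip_point_offset is the y of the grasp point in the tool frame, in m); y points along the fingers, x is the direction in which the jaws open and shut, and the axes are right-handed (so a half turn about y gives the same grasp; the last joint's range is limited). The gripper opens to 85 mm and grips with 20 to 120 N. Pads are 22 mm wide; open, the fingers measure 114 mm over their backs; the gripper's body (76 mm by 85 mm) begins 54 mm behind the grasp point. The pads swing forward as they close: fully open they stand 13 mm farther back than shut.
Start: joints at [1.075, 0.13, 1.488, -0, 1.523, -0.085], TCP at [0.24, 0.55, 0.231] pointing down, gripper open.
Joint ranges: [-2.96, 2.96], [-0.89, 2.26], [0.02, 2.5], [-1.34, 4.48], [0, 2.73], [-2.66, 2.66]. Speed limits (rad/s): [2.39, 2.39, 2.79, 3.14, 3.14, 3.14].

### API

Orientations are given as a rotation vector (axis times angle).
In Python, from cell import robot, eyes, job gives the robot as it stands.
- The arm moves only by the tool move_arm, never from a script. Its argument "series" is text: rows parted by semicolons, each of 7 numbers parted by spaces: the turn, a rotation vector about the tool's x, y, z in rad, then the shift along the tool's x, y, z in m, then the closure, from 0 (fully open) to 1 (shut). In form: rx ry rz dx dy dz fingers; .... A call has 1 to 8 rows; each row shifts and turns the commanded pose from where the row before left it, along the tool's axes as they then stand; what a row does not reach is not made up. A row lasts 1/10 s, in which the tool goes at most 50 mm and 8.59 degrees, less where a joint would pass 70% of its speed; a pose out of reach is approached as far as the arm can. A call is refused whole if a number of a shift passes 0.05 or a number of a turn 0.15, either way. A call with a gripper value outside its range is refused whole. The fingers move at their own pace and stop on an object; the grip force is fixed at half the most. Time passes only in rows, so rows that do not move let the fingers close. It gives the time, the measured TCP pose, the force and the opening at its end, in the units of the state.
- robot.sense(): the state, without advancing time (a new reading comes with each control period).
- eyes.grab_frame(name): name is "side" or "top" or "wrist"; returns the picture (420x560x3 uint8, red, green, blue); there is no depth.
- eyes.calibration(name): a dict with "fx", "fy", "cx", "cy" (pixels), "k1" (the pictures are not rectified: a ray, as slopes to the right and down, at radius r is drawn at 1 + k1 r^2 times it, then the intrinsics apply), "position" and "orientation" of the camera in the world; the wrist camera has in their place "T_tool_cam" (4x4, takes a point from camera to tool coordinates, whose origin is the TCP and whose axes are the tool frame's). Camera axes: x right, y up, looking along -z (the intrinsics and any distortion apply to the point x, -y, -z); pixel columns grow to the right and rows downward; lengths in m; the calibration is good to about 2 mm. A picture is of the moment at which its call begins: read the wrist's pose just before it. calibration takes no time and is no camera call.
- job.sign_off(): hands the job in, once; it reports no verdict.
The state is a dict: "time": time; "joint_pos": joint angles; "joint_vel": joint speeds; "joint_efforts": joint torques, N m; "tcp_pos": TCP position; "tool_rot": TCP orientation; "force": force on the tool from outside, world axes, zero at the start; "moment": the same for the moment, N m; "width": finger opening in m.
Only numpy, scipy, OpenCV 4.12 (cv2) and the standard library are available. Lean on these libraries where they do the work, as an engineer would, in place of code of your own. Each camera call takes 0.05 s, during which the arm holds its last target. There are 200 camera calls.

## Working session

There is one attempt and no reset: what is moved stays moved. The work goes in short steps, Python scripts to look and compute and a tool call to move; the robot and the scene stay as the last step left them, time stands still between calls to the robot, and variables do not carry over. Pictures are saved under pics/ and viewed, about 8 in all and at most 12, crops included, and the job is handed in when it is done.

Besides the shell and the picture viewer there is one more tool, called after ">>>" as name(argument=value, ...) on one line, values as JSON. move_arm: Moves the arm, as the interface text tells. Its arguments: {"type":"object","properties":{"series":{"type":"string"}},"required":["series"]}

```bash
ls; mkdir -p pics; python3 - <<'E'
from cell import robot,eyes,job
import cv2,numpy as np
for n in("side","top"):
    f=eyes.grab_frame(n); cv2.imwrite(f"pics/{n}0.png",cv2.resize(f[:,:,::-1],(800,600),interpolation=cv2.INTER_CUBIC))
    np.save(f"pics/{n}0.npy",f)
for n in("side","top","wrist"): print(n,eyes.calibration(n))
print(robot.sense(),robot.grip_point_offset)
E
```

```text
pics
side {'fx': 440.3760036572798, 'fy': 440.3760036572798, 'cx': 285.3589428398289, 'cy': 207.8409091767224, 'k1': 0.04120777343271296, 'position': array([ 0.16614484, -0.58800495,  0.53562841]), 'orientation': array([ 1.00989106, -0.19185723, -0.36909519])}
top {'fx': 455.94413690299166, 'fy': 455.94413690299166, 'cx': 282.2262660406025, 'cy': 210.2206950452456, 'k1': -0.008898164203609452, 'position': array([0.33604676, 0.09332249, 0.93886428]), 'orientation': array([ 0.09839613, -0.13454224, -1.56765341])}
wrist {'fx': 355.3701256879741, 'fy': 355.3701256879741, 'cx': 275.44469152848023, 'cy': 215.5387067792409, 'k1': 0.028447569712098435, 'T_tool_cam': array([[ 9.99998987e-01, -1.04264449e-03,  9.68752745e-04,
        -1.67253382e-03],
       [ 1.24949196e-03,  3.17255106e-01, -9.48339410e-01,
        -1.42461521e-01],
       [ 6.81439110e-04,  9.48339660e-01,  3.17256088e-01,
         8.23882931e-02],
       [ 0.00000000e+00,  0.00000000e+00,  0.00000000e+00,
         1.00000000e+00]])}
{'time': 0.1, 'joint_pos': array([ 1.07461830e+00,  1.31082493e-01,  1.48917376e+00,  1.61548082e-05,
        1.52299488e+00, -8.54190934e-02]), 'joint_vel': array([ 1.07494260e-03, -8.67523658e-04, -1.93483189e-03, -1.81031765e-03,
        8.09723613e-05,  6.76558521e-05]), 'joint_efforts': array([ 1.12192789e-03, -5.70944130e+01, -5.01944804e+01, -2.73567721e-04,
        8.06600496e-03,  5.21686741e-05]), 'tcp_pos': array([0.23933252, 0.549663  , 0.23034935]), 'tool_rot': array([-1.37676547, -0.9004256 ,  0.90283974]), 'force': array([ 0.34184123, -0.12779302,  0.82751312]), 'moment': array([-0.03058258, -0.05654059,  0.07528381]), 'width': 0.0854618447644141} -0.0187
```

View pics/top0.png

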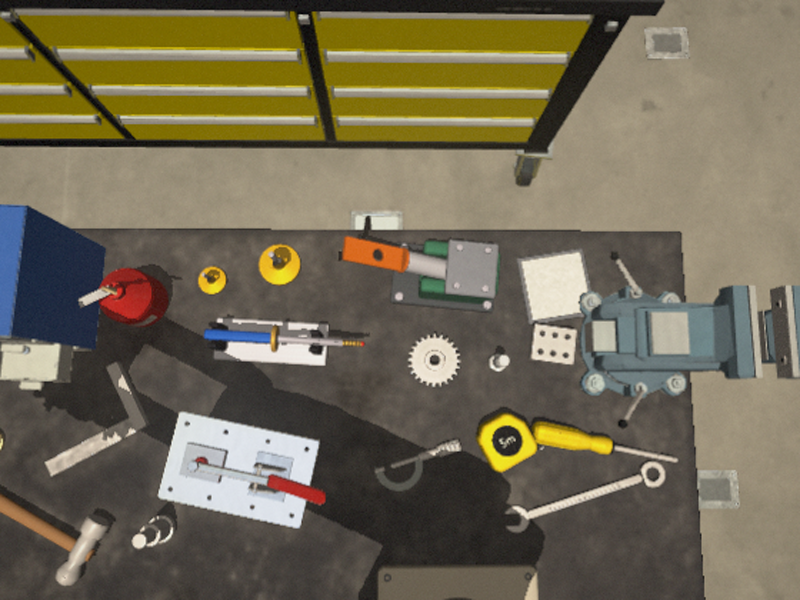

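View pics/side0.png

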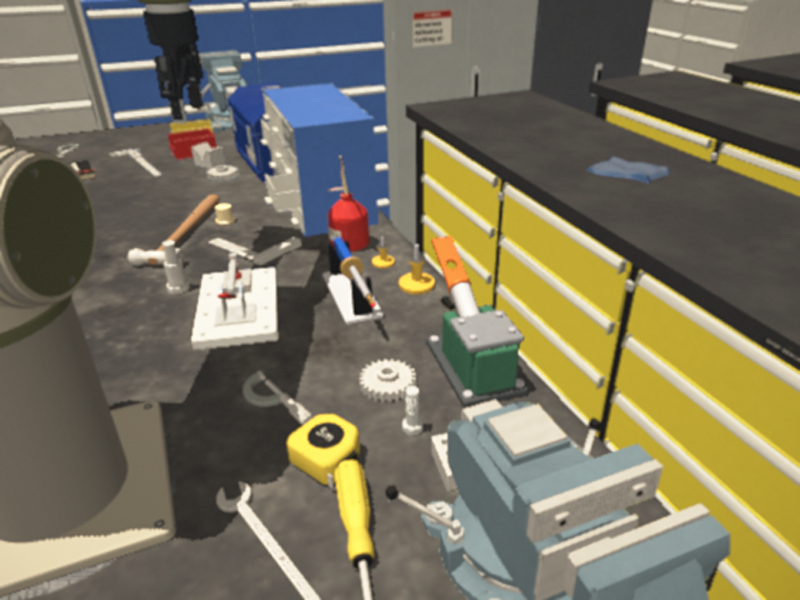

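```bash
python3 - <<'E'
import cv2,numpy as np
a=np.load("pics/top0.npy")[155:265,130:420,::-1]; b=np.load("pics/side0.npy")[150:300,215:375,::-1]
a=cv2.resize(a,(800,303),interpolation=cv2.INTER_CUBIC)  # s=2.7586
b=cv2.resize(b,(640,600),interpolation=cv2.INTER_CUBIC)  # s=4
cv2.imwrite("pics/topc.png",a);cv2.imwrite("pics/sidec.png",b)
E
```

```text
(no output)
```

View pics/topc.png

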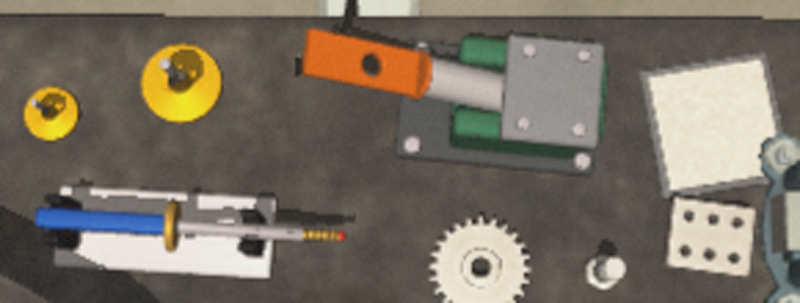

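View pics/sidec.png

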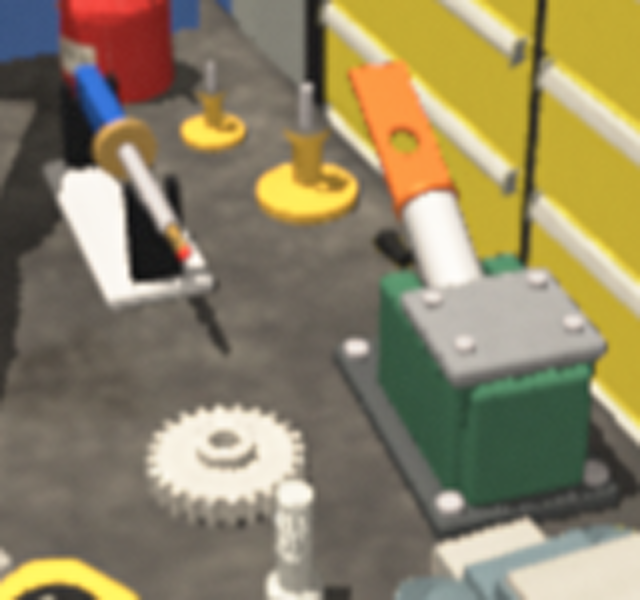

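```bash
cat > h.py <<'E'
import numpy as np
from scipy.spatial.transform import Rotation as R
from scipy.optimize import least_squares
from cell import robot,eyes,job
def camT(n,s=None):
    c=eyes.calibration(n); T=np.eye(4)
    if n=="wrist":
        W=np.eye(4);W[:3,:3]=R.from_rotvec(s["tool_rot"]).as_matrix();W[:3,3]=s["tcp_pos"];T=W@c["T_tool_cam"]
    else: T[:3,:3]=R.from_rotvec(c["orientation"]).as_matrix();T[:3,3]=c["position"]
    return c,T
def proj(n,P,s=None):
    c,T=camT(n,s);p=(np.atleast_2d(P)-T[:3,3])@T[:3,:3]
    u=p[:,0]/-p[:,2];v=-p[:,1]/-p[:,2];k=1+c["k1"]*(u*u+v*v)
    return np.c_[c["fx"]*u*k+c["cx"],c["fy"]*v*k+c["cy"]]
def ray(n,px,z,s=None):
    f=lambda q:(proj(n,[q[0],q[1],z],s)-px).ravel()
    g=camT(n,s)[1]; d=-g[:3,2]; x0=g[:2,3]+d[:2]*(z-g[2,3])/d[2]
    return least_squares(f,x0).x
def tubeR(yaw,p=np.pi/6): return (R.from_euler("z",yaw)*R.from_euler("y",p))
E
cat > m.py <<'E'
from h import *
t=lambda *a:np.array(a)/2.7586+[130,155]-.3
d=lambda *a:np.array(a)/4+[215,150]-.4
L=np.array([[-86,15,3],[-86,-15,3],[-38,0,0]])/1e3
T=[t(310,29),t(302,79),t(372,64)];S=[d(400,62),d(350,72),d(404,140)]
def fp(q):
    P=q[:3]+tubeR(q[3]).apply(L); return np.r_[(proj("top",P)-T).ravel(),(proj("side",P)-S).ravel()]
r=least_squares(fp,[.55,.2,.095,-1.6]);print("tube",r.x.round(4),r.fun.round(1))
G=np.array([[0,0,0],[.12,0,0],[-.096,0,0]])
Tg=[t(171,227),t(343,237),t(38,218)];Sg=[d(122,148),d(184,255),d(88,78)]
def fg(q):
    P=q[:3]+R.from_euler("z",q[3]).apply(G);return np.r_[(proj("top",P)-Tg).ravel(),(proj("side",P)-Sg).ravel()]
r=least_squares(fg,[.45,.3,.062,-1.6]);print("gauge",r.x.round(4),r.fun.round(1))
print("post",ray("top",t(181,82),.003),ray("side",d(306,190),.003),ray("side",d(306,88),.076),"pin",ray("top",t(167,65),.076))
print("small",ray("top",t(50,113),.003))
B=[ray("top",t(*p),.006) for p in((642,72),(765,56),(785,170),(662,193))];print("board",B,np.mean(B,0))
for n,p in(("gear",(481,266)),("bolt",(607,270)),("block",(711,236))):print(n,ray("top",t(*p),.02))
print("edge",ray("top",t(300,16),0),"red",ray("top",[90,205],.1))
E
python3 m.py
```

```text
tube [ 0.5181  0.0757  0.0908 -1.6188] [-0.5  0.7  1.4 -1.1 -1.   0.5  0.4 -0.6 -0.6 -0.7  0.2  1.2]
gauge [ 0.4148  0.246   0.0622 -1.6392] [ 0.5 -0.   0.5  0.7 -1.3 -0.2  0.9  0.2  0.4  0.3 -0.6 -0.3]
post [0.52998581 0.2527876 ] [0.5290395 0.256668 ] [0.52598165 0.24855403] pin [0.52693352 0.25040965]
small [0.50596004 0.35028573]
board [array([ 0.53816257, -0.09678957]), array([ 0.55097532, -0.19163614]), array([ 0.46306428, -0.2030893 ]), array([ 0.44553402, -0.10927755])] [ 0.49943405 -0.15019814]
gear [0.39015173 0.02817284]
bolt [ 0.38717864 -0.06409275]
block [ 0.41207233 -0.141535  ]
edge [0.58240921 0.16386628] red [0.47057931 0.42932852]
```

```bash
cat >> h.py <<'E'
G=-.0187
def toolR(r): return R.from_matrix(r.as_matrix()@np.array([[0,0,-1],[1,0,0],[0,-1,0.]]))  # object frame -> tool: x=oy, y=-oz, z=-ox
def tcp_for(op,orot,gx,gz=0): # grasp point at object (gx,0,gz)
    tr=toolR(orot); return tr, op+orot.apply([gx,0,gz])-tr.apply([0,G,0])
def plan(tr,p,s=None,frm=None,vmax=.045,wmax=.14,f=None):
    if frm is None:
        s=s or robot.sense(); frm=(R.from_rotvec(s["tool_rot"]),s["tcp_pos"])
    r0,p0=frm; w=(r0.inv()*tr).as_rotvec(); D=p-p0
    n=int(max(np.ceil(np.linalg.norm(D)/vmax),np.ceil(np.abs(w).max()/wmax),1))
    for i in range(n):
        d=(r0*R.from_rotvec(w*i/n)).inv().apply(D/n)
        print(" ".join("%.4g"%round(v,4) for v in np.r_[w/n,d]))
    return tr,p
E
python3 - <<'E'
from h import *
s=robot.sense();print(R.from_rotvec(s["tool_rot"]).as_matrix().round(2))
m=np.array([.5181,.0757,.0935]);r=tubeR(-1.61)
tr,p=tcp_for(m,r,-.07,.11);print(tr.as_matrix().round(2),p)
plan(tr,p)
E
```

```text
[[ 0.4  -0.   -0.92]
 [ 0.92 -0.    0.4 ]
 [-0.   -1.    0.  ]]
[[ 1.    0.02  0.03]
 [-0.04  0.5   0.87]
 [ 0.   -0.87  0.5 ]] [0.5186868  0.09066027 0.20756812]
0.0383 0.0975 -0.0263 -0.0258 0.0019 -0.0366
0.0383 0.0975 -0.0263 -0.0221 -0.0001 -0.039
0.0383 0.0975 -0.0263 -0.0182 -0.0022 -0.0409
0.0383 0.0975 -0.0263 -0.014 -0.0042 -0.0424
0.0383 0.0975 -0.0263 -0.0097 -0.0062 -0.0433
0.0383 0.0975 -0.0263 -0.0053 -0.008 -0.0438
0.0383 0.0975 -0.0263 -0.0008 -0.0098 -0.0437
0.0383 0.0975 -0.0263 0.0038 -0.0114 -0.0432
0.0383 0.0975 -0.0263 0.0082 -0.0129 -0.0421
0.0383 0.0975 -0.0263 0.0126 -0.0142 -0.0406
0.0383 0.0975 -0.0263 0.0169 -0.0153 -0.0386
0.0383 0.0975 -0.0263 0.0209 -0.0163 -0.0361
```

>>> move_arm(series="0.0383 0.0975 -0.0263 -0.026 0.002 -0.037 0;0.0383 0.0975 -0.0263 -0.022 0 -0.039 0;0.0383 0.0975 -0.0263 -0.018 -0.002 -0.041 0;0.0383 0.0975 -0.0263 -0.014 -0.004 -0.042 0;0.0383 0.0975 -0.0263 -0.01 -0.006 -0.043 0;0.0383 0.0975 -0.0263 -0.005 -0.008 -0.044 0;0.0383 0.0975 -0.0263 -0.001 -0.01 -0.044 0;0.0383 0.0975 -0.0263 0.004 -0.011 -0.043 0")

```text
time: 0.9
tcp_pos: [0.4266, 0.2425, 0.2148]
tool_rot: [-1.187, -0.278, 0.264]
force: [1.2, 0.3, 0.1]
width: 0.0851
```

>>> move_arm(series="0.0383 0.0975 -0.0263 0.008 -0.013 -0.042 0;0.0383 0.0975 -0.0263 0.013 -0.014 -0.04 0;0.0383 0.0975 -0.0263 0.017 -0.015 -0.039 0;0.0383 0.0975 -0.0263 0.021 -0.016 -0.036 0;0 0 0 0 0 0 0")

```text
time: 1.4
tcp_pos: [0.5208, 0.0868, 0.2048]
tool_rot: [-1.045, 0.027, -0.044]
force: [-0.2, 0.8, 0.3]
width: 0.0856
```

```bash
python3 - <<'E'
from h import *
import cv2
s=robot.sense();f=eyes.grab_frame("wrist");np.save("pics/w1.npy",f)
print(s["tcp_pos"],R.from_rotvec(s["tool_rot"]).as_matrix().round(3),s["joint_pos"].round(2),s["time"])
m=np.array([.5181,.0757,.0935]);r=tubeR(-1.61)
print(proj("wrist",m+r.apply(np.array([[-.086,.015,.003],[-.086,-.015,.003],[-.038,0,.003],[0,0,0]])),s)/.7)
cv2.imwrite("pics/w1.png",cv2.resize(f[:,:,::-1],(800,600),interpolation=cv2.INTER_CUBIC))
E
```

```text
[0.52079872 0.08675492 0.20477139] [[ 0.999  0.023  0.044]
 [-0.049  0.501  0.864]
 [-0.002 -0.865  0.502]] [-0.28 -0.03  1.8   0.51  1.52 -0.3 ] 1.4
[[422.7695035  271.86636542]
 [358.7470668  272.48325645]
 [391.79560677 365.67423113]
 [392.52124964 429.13840317]]
```

View pics/w1.png

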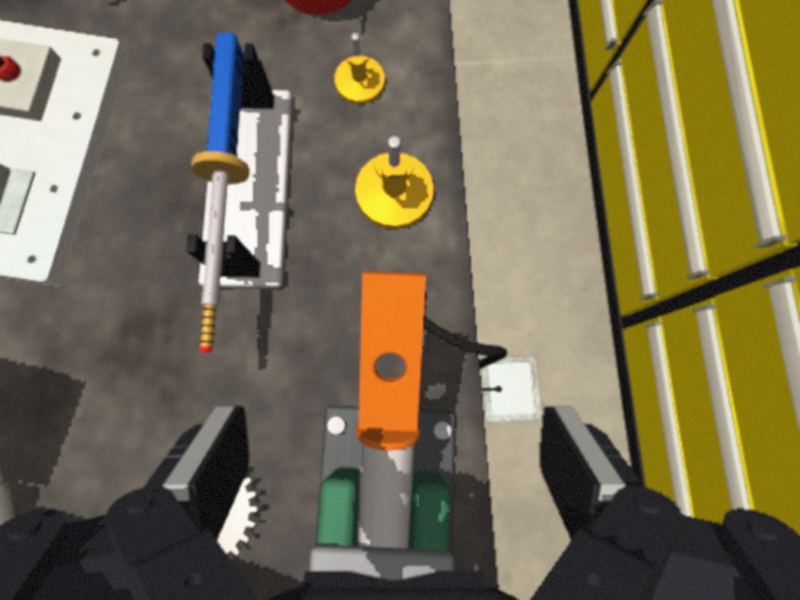

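```bash
cat > m2.py <<'E'
exec(open("m.py").read().split("r=least_squares(fp")[0])
s=dict(tcp_pos=np.array([0.52079872,0.08675492,0.20477139]),tool_rot=R.from_matrix(R.from_matrix([[.999,.023,.044],[-.049,.501,.864],[-.002,-.865,.502]]).as_matrix()).as_rotvec())
w=lambda *a:np.array(a)*.7-.15
LW=np.array([[-86,-15,3],[-86,15,3],[-38,0,3],[-4,-15,3],[-4,15,3]])/1e3
W=[w(362,273),w(426,274),w(390,367),w(359,429),w(418,431)]
def f2(q):
    P=q[:3]+tubeR(q[3]).apply(LW);return np.r_[fp(q),2*(proj("wrist",P,s)-W).ravel()]
r=least_squares(f2,[.518,.0757,.093,-1.62],loss="soft_l1");print("tube",r.x.round(4),f2(r.x).round(1))
G3=np.array([[-3,0,0],[120,0,0],[-96,0,11]])/1e3
Gw=[w(220,167),w(206,348),w(228,36)]
exec(open("m.py").read().split("Sg=")[0].split('print("tube"')[1].split("\n",1)[1].split("Tg=")[0])
Tg=[t(171,227),t(343,237)];Sg=[d(122,148),d(184,255)]
def fg(q):
    P=q[:3]+R.from_euler("z",q[3]).apply(G3);return np.r_[(proj("top",P[:2])-Tg).ravel(),(proj("side",P[:2])-Sg).ravel(),2*(proj("wrist",P,s)-Gw).ravel()]
r=least_squares(fg,[.415,.246,.062,-1.63],loss="soft_l1");print("gauge",r.x.round(4),fg(r.x).round(1))
print("post",ray("wrist",w(394.5,189),.003,s),"pin",ray("wrist",w(394,142),.076,s))
E
python3 m2.py
```

```text
tube [ 0.5157  0.0745  0.0955 -1.6579] [ 0.4 -0.2  1.7 -2.  -0.3  0.5  1.1 -2.3 -0.1 -2.7  0.1 -0.4 -0.9 -0.1
 -0.1  1.8  0.7  1.8  0.5 -2.3 -0.5 -1.8]
gauge [ 0.4123  0.2477  0.0539 -1.6365] [-1.2  1.6 -0.2  2.1 -0.5  2.7 -0.8  3.6  3.6 -0.   0.1  3.2 -0.4 -5.5]
post [0.52762608 0.25301821] pin [0.52724346 0.25095113]
```

```bash
python3 - <<'E'
from h import *
m=np.array([.516,.075,.0953]);r=tubeR(-1.65)
tr,p=tcp_for(m,r,-.07,.0)
plan(tr,p,vmax=.03)
E
```

```text
-0.0005 0.0072 -0.0046 -0.0002 0.0267 0.0006
-0.0005 0.0072 -0.0046 -0.0003 0.0267 0.0006
-0.0005 0.0072 -0.0046 -0.0004 0.0267 0.0006
-0.0005 0.0072 -0.0046 -0.0005 0.0267 0.0007
```

>>> move_arm(series="0 0.0072 -0.0046 0 0.0267 0.0006 0;0 0.0072 -0.0046 0 0.0267 0.0006 0;0 0.0072 -0.0046 0 0.0267 0.0006 0;0 0.0072 -0.0046 0 0.0267 0.0006 0;0 0 0 0 0 0 0;0 0 0 0 0 0 1;0 0 0 0 0 0 1;0 0 0 0 0 0 1")

```text
time: 2.25
tcp_pos: [0.5235, 0.1471, 0.1169]
tool_rot: [-1.045, 0.034, -0.07]
force: [0.2, 0.0, -1.1]
width: 0.0441
```

>>> move_arm(series="0 0 0 0 0 0 1;0 0 0 0 0 0 1;0 0 0 0 0 0 1")

```text
time: 2.55
tcp_pos: [0.5231, 0.1472, 0.1161]
tool_rot: [-1.045, 0.035, -0.069]
force: [0.6, -0.0, 2.4]
width: 0.0283
```

```bash
python3 - <<'E'
from h import *
s=robot.sense();print(s["tcp_pos"],s["force"],s["moment"],s["width"],s["time"])
m=np.array([.516,.075,.0953]);r=tubeR(-1.65)
print(r.inv().apply(s["tcp_pos"]+R.from_rotvec(s["tool_rot"]).apply([0,G,0])-m), ((toolR(r)).inv()*R.from_rotvec(s["tool_rot"])).as_rotvec())
E
```

```text
[0.52311976 0.14720935 0.11610131] [ 0.58180675 -0.0417382   2.42636603] [-0.17312345 -0.15429303 -0.01857293] 0.028291350072510293 2.55
[-0.07319419  0.00136452  0.00044128] [ 0.00178267 -0.00653978 -0.00105698]
```

>>> move_arm(series="0 0 0 0 0 0.005 1;0 0 0 0 0 0.01 1;0 0 0 0 0 0.012 1;0 0 0 0 0 0.012 1;0 0 0 0 0 0.012 1;0 0 0 0 0 0.015 1;0 0 0 0 0 0 1")

```text
time: 3.25
tcp_pos: [0.5268, 0.2065, 0.15]
tool_rot: [-1.044, 0.034, -0.067]
force: [-0.5, -0.7, -0.6]
width: 0.028
```

```bash
python3 - <<'E'
from h import *
s=robot.sense();print(s["tcp_pos"],s["force"],s["moment"],s["width"],s["time"])
r=R.from_euler("z",-1.65)
eye=np.array([.5275,.252,.105])
op=eye+r.apply([.038,0,0]); tr,p=tcp_for(op,r,-.073)
print(p);plan(tr,p,vmax=.03)
E
```

```text
[0.52678852 0.20651601 0.14996388] [-0.45028974 -0.72226767 -0.58263072] [-0.24427389  0.02749589 -0.04041753] 0.027996336944872306 3.25
[0.53026923 0.28689028 0.0863    ]
-0.1316 0.0021 0.0005 -0.0006 0.0239 0.0094
-0.1316 0.0021 0.0005 -0.0006 0.0224 0.0124
-0.1316 0.0021 0.0005 -0.0007 0.0206 0.0153
-0.1316 0.0021 0.0005 -0.0007 0.0184 0.0178
```

>>> move_arm(series="-0.1316 0.002 0 -0.001 0.003 0.02 1;-0.1316 0.002 0 -0.001 0.008 0.02 1;-0.1316 0.002 0 -0.001 0.008 0.02 1;-0.1316 0.002 0 -0.001 0.008 0.02 1;0 0 0 0 0 0 1")

```text
time: 3.75
tcp_pos: [0.5267, 0.2927, 0.1465]
tool_rot: [-1.575, 0.059, -0.057]
force: [-0.1, -0.7, -1.2]
width: 0.0279
```

```bash
python3 - <<'E'
from h import *
import cv2
s=robot.sense();print(s["tcp_pos"],s["width"],s["time"])
T=R.from_rotvec(s["tool_rot"]);print(T.as_matrix().round(3))
f=eyes.grab_frame("wrist");np.save("pics/w2.npy",f)
cv2.imwrite("pics/w2.png",cv2.resize(f[:,:,::-1],(800,600),interpolation=cv2.INTER_CUBIC))
g=s["tcp_pos"]+T.apply([0,G,0]);e=s["tcp_pos"]+T.apply([0,G-.003,-.035])
print("eye",e,proj("wrist",e,s)/.7,"pin",proj("wrist",[[.5275,.252,.076],[.5275,.252,.05]],s)/.7)
E
```

```text
[0.52666482 0.29274449 0.14649419] 0.027930307884394302 3.75
[[ 0.997 -0.002  0.074]
 [-0.074 -0.005  0.997]
 [-0.001 -1.    -0.005]]
eye [0.52413072 0.25794361 0.16836579] [[398.07168833 547.22319952]] pin [[404.64305658 405.95177982]
 [403.67054144 380.72194168]]
```

View pics/w2.png

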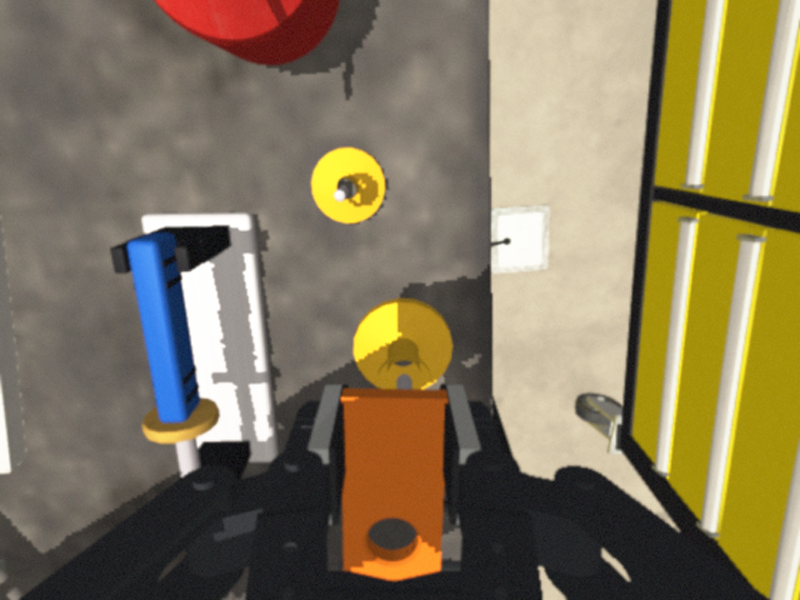

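```bash
python3 - <<'E'
from h import *
s=robot.sense()
w=lambda *a:np.array(a)*.7-.15
print("post",ray("wrist",w(402.5,346),.003,s),"big edges L/R/T",ray("wrist",w(353,346),.003,s),ray("wrist",w(453,346),.003,s),ray("wrist",w(403,298),.003,s))
for z in(.165,.168,.171):print("eye",ray("wrist",w(392.5,538),z,s), "tabend",ray("wrist",w(343,400),z,s),ray("wrist",w(446,400),z,s),ray("wrist",w(345,571),z,s),ray("wrist",w(443,571),z,s))
E
```

```text
post [0.52773687 0.2500524 ] big edges L/R/T [0.49763761 0.25226091] [0.55842376 0.24781472] [0.53012714 0.28064677]
eye [0.52275381 0.25628682] tabend [0.51270612 0.30387578] [0.5408542  0.30182172] [0.50716093 0.24484353] [0.5373977  0.24266372]
eye [0.52297399 0.25906805] tabend [0.51316964 0.30550448] [0.54063602 0.30350016] [0.50775875 0.2479019 ] [0.53726323 0.24577488]
eye [0.52319417 0.26184927] tabend [0.51363316 0.30713317] [0.54041783 0.3051786 ] [0.50835656 0.25096026] [0.53712876 0.24888603]
```

>>> move_arm(series="0 0 0 0.005 0.015 -0.007 1;0 0 0 0 0.03 0 1;0 0 0 0 0.025 0 1;0 0 0 0 0.006 0 1;0 0 0 0 0 0 1")

```text
time: 4.3
tcp_pos: [0.5325, 0.2772, 0.0706]
tool_rot: [-1.572, 0.068, -0.064]
force: [0.1, -0.4, -0.1]
width: 0.0285
```

```bash
python3 - <<'E'
from h import *
import cv2
s=robot.sense();print(s["tcp_pos"],s["width"],s["time"],s["force"])
f=eyes.grab_frame("wrist")[250:420,180:380,::-1];g=eyes.grab_frame("side")[140:240,240:360,::-1];
np.save("pics/w3.npy",f)
cv2.imwrite("pics/w3.png",np.hstack([cv2.resize(f,(400,340)),cv2.resize(g,(400,340),interpolation=cv2.INTER_CUBIC)]))
print(proj("wrist",[[.5277,.2505,.05],[.5277,.2505,.076]],s),proj("side",[[.5277,.2505,.05],[.5277,.2505,.076]]))
E
```

```text
[0.53251307 0.27721327 0.07059792] 0.02846234985270667 4.3 [ 0.13863912 -0.41298649 -0.05988651]
[[273.24553214 309.30867755]
 [272.78230295 341.63697853]] [[291.50641388 181.06332494]
 [291.4470239  171.11480424]]
```

View pics/w3.png

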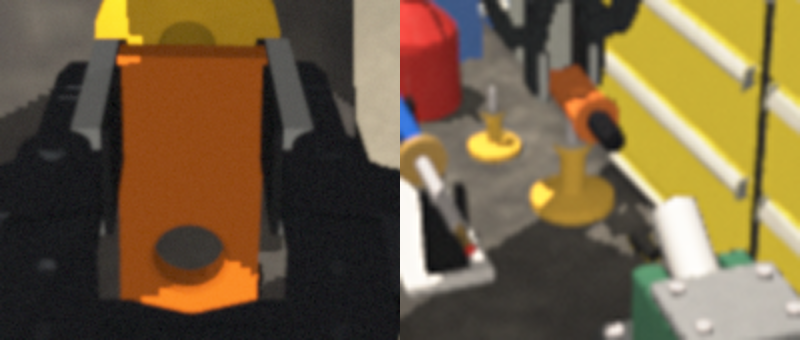

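```bash
python3 - <<'E'
from h import *
s=robot.sense();print(s["tcp_pos"],s["joint_vel"].round(3))
T=R.from_rotvec(s["tool_rot"]);print(T.as_matrix().round(3))
for z in(.089,.092,.095):print("eye",ray("wrist",[275,373.5],z,s),proj("side",np.r_[ray("wrist",[275,373.5],z,s),z]))
E
```

```text
[0.5342589  0.27880782 0.07343778] [ 0.014 -0.011 -0.02  -0.002 -0.001  0.003]
[[ 0.997  0.002  0.083]
 [-0.083 -0.     0.997]
 [ 0.002 -1.    -0.   ]]
eye [0.52974591 0.24338305] [[293.47842986 167.12952298]]
eye [0.52996954 0.24611266] [[293.08431153 165.44615184]]
eye [0.53019317 0.24884228] [[292.69069542 163.76483058]]
```

>>> move_arm(series="0 0 0 0 0 0 1;0 0 0 0 0 0 1;0 0 0 0 0 0 1;0 0 0 0 0 0 1")

```text
time: 4.8
tcp_pos: [0.5335, 0.28, 0.0728]
tool_rot: [-1.57, 0.063, -0.065]
force: [0.6, -1.1, 0.4]
width: 0.0283
```

```bash
python3 - <<'E'
from h import *
import cv2
s=robot.sense();print(s["tcp_pos"],s["joint_vel"].round(3))
f=eyes.grab_frame("wrist");c=cv2.cvtColor(f,cv2.COLOR_RGB2HSV)
m=((c[...,0]<14)&(c[...,1]>150)&(c[...,2]>60)).astype(np.uint8);m[:265]=0
k=cv2.connectedComponentsWithStats(m);i=1+k[2][1:,4].argmax();b=k[2][i];print(b)
sub=(k[1]==i).astype(np.uint8)
cs,h=cv2.findContours(sub,cv2.RETR_CCOMP,cv2.CHAIN_APPROX_NONE)
for q,hh in zip(cs,h[0]):
    if hh[3]>=0 and cv2.contourArea(q)>50:
        e=cv2.fitEllipse(q);print(e,[ray("wrist",e[0],z,s) for z in(.09,.093,.096)])
for y in(290,320,350,385):
    x=np.where(sub[y])[0];print(y,x.min(),x.max())
cv2.imwrite("pics/w4.png",cv2.resize(f[250:420,180:380,::-1],(800,680)))
E
```

```text
[0.53347393 0.27996504 0.07278704] [ 0.001  0.005  0.004  0.001 -0.001  0.001]
[ 238  272   76  135 8002]
((286.34967041015625, 394.99908447265625), (17.984352111816406, 53.76779556274414), 76.22134399414062) [array([0.53323691, 0.23397458]), array([0.53335937, 0.23699621]), array([0.53348184, 0.24001785])]
((274.1565856933594, 373.2847595214844), (22.88489532470703, 33.72031021118164), 90.6143798828125) [array([0.52880122, 0.24617384]), array([0.52902997, 0.24890317]), array([0.52925871, 0.2516325 ])]
290 240 311
320 241 310
350 239 310
385 240 308
```

>>> move_arm(series="0 0 0 -0.001 0 0.003 1;0 0 0 0 0 0 1;0 0 0 0 0.01 0 1;0 0 0 0 0.008 0 1;0 0 0 0 0.004 0 1;0 0 0 0 0 0 1;0 0 0 0 0 0 1")

```text
time: 5.55
tcp_pos: [0.5322, 0.2847, 0.0492]
tool_rot: [-1.568, 0.063, -0.064]
force: [2.8, 10.2, -5.2]
width: 0.0282
```

```bash
python3 - <<'E'
from h import *
import cv2
s=robot.sense();print(s["tcp_pos"],s["joint_vel"].round(3),s["force"])
f=eyes.grab_frame("wrist")[265:415,210:340,::-1];g=eyes.grab_frame("side")[130:220,250:340,::-1]
cv2.imwrite("pics/w5.png",np.hstack([cv2.resize(f,(390,450),interpolation=cv2.INTER_CUBIC),cv2.resize(g,(400,450),interpolation=cv2.INTER_CUBIC)]))
E
```

```text
[0.53217232 0.28472712 0.0491792 ] [ 0.001  0.001  0.     0.     0.003 -0.   ] [ 2.81006889 10.21803848 -5.16261641]
```

View pics/w5.png

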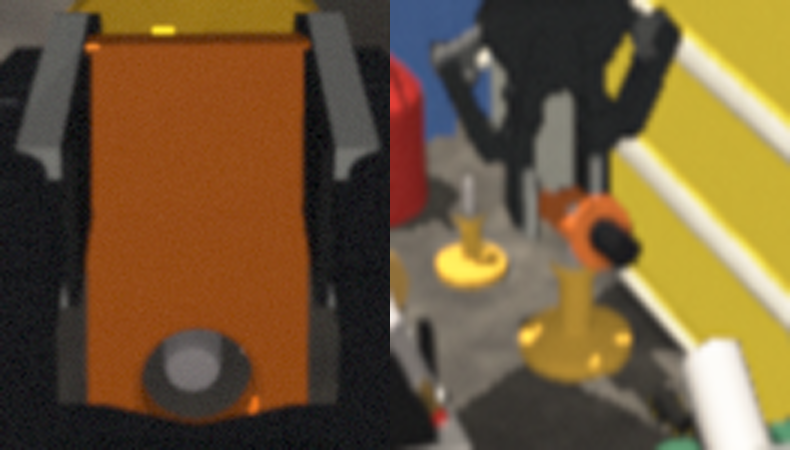

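>>> move_arm(series="0 0 0 0 0 0.004 1;0 0 0 0 0 0 1;0 0 0 0 0 0 1")

```text
time: 5.95
tcp_pos: [0.5326, 0.2865, 0.0498]
tool_rot: [-1.572, 0.064, -0.064]
force: [0.2, 0.2, -0.2]
width: 0.0283
```

>>> move_arm(series="0 0 0 0 0.006 0.001 1;0 0 0 0 0.006 0 1;0 0 0 0 0 0 1;0 0 0 0 0 0 1;0 0 0 0 0 0 1")

```text
time: 6.45
tcp_pos: [0.533, 0.2877, 0.0383]
tool_rot: [-1.571, 0.063, -0.064]
force: [0.8, -0.4, -0.5]
width: 0.0284
```

>>> move_arm(series="0 0 0 0 0.003 0 1;0 0 0 0 0 0 1;0 0 0 0 0 0 1;0 0 0 0 0 0 0.6;0 0 0 0 0 0 0.4;0 0 0 0 0 0 0.3;0 0 0 0 0 0 0.3;0 0 0 0 0 0 0.3")

```text
time: 7.25
tcp_pos: [0.5329, 0.2877, 0.0353]
tool_rot: [-1.571, 0.063, -0.064]
force: [-0.4, -0.2, 0.1]
width: 0.0599
```

```bash
python3 - <<'E'
from h import *
import cv2
s=robot.sense();print(s["tcp_pos"],s["width"],s["force"])
f=eyes.grab_frame("wrist")[265:415,210:340,::-1];g=eyes.grab_frame("side")[130:220,250:340,::-1]
cv2.imwrite("pics/w6.png",np.hstack([cv2.resize(f,(390,450),interpolation=cv2.INTER_CUBIC),cv2.resize(g,(400,450),interpolation=cv2.INTER_CUBIC)]))
E
```

```text
[0.53293514 0.28774221 0.03533464] 0.05988525323943324 [-0.38205178 -0.22080998  0.06702038]
```

View pics/w6.png

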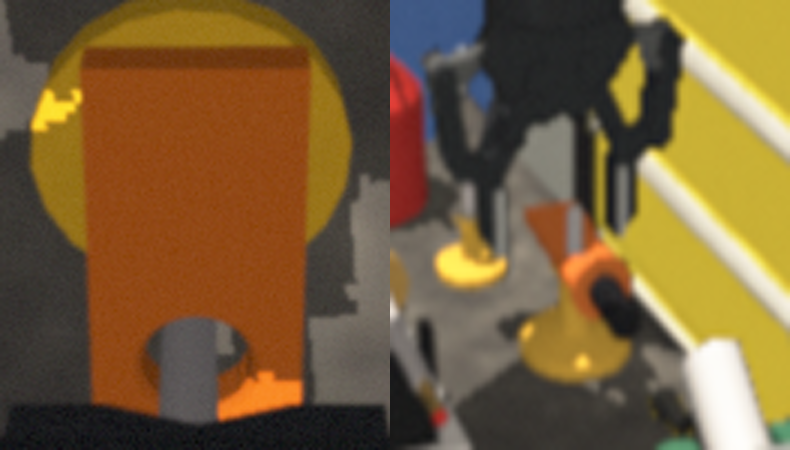

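>>> move_arm(series="0 0 0 0 -0.03 0 0.3;0 0 0 0 -0.04 0 0.2;0 0 0 0 -0.045 0 0;0 0 0 0 -0.025 0 0;0 0 0 0 0 0 0")

```text
time: 7.85
tcp_pos: [0.5357, 0.2892, 0.1814]
tool_rot: [-1.567, 0.057, -0.071]
force: [1.1, -0.2, 0.6]
width: 0.0851
```

```bash
python3 - <<'E'
from h import *
s=robot.sense();print(s["tcp_pos"])
tr,p=tcp_for(np.array([.413,.247,.062]),R.from_euler("z",-1.637),-.045,.11)
print(p);plan(tr,p,vmax=.03)
E
```

```text
[0.53573813 0.28916691 0.18136496]
[0.41597699 0.29190142 0.1533    ]
-0.0007 -0.003 0.0018 -0.024 0.0054 -0.0014
-0.0007 -0.003 0.0018 -0.024 0.0054 -0.0013
-0.0007 -0.003 0.0018 -0.024 0.0055 -0.0013
-0.0007 -0.003 0.0018 -0.0239 0.0055 -0.0012
-0.0007 -0.003 0.0018 -0.0239 0.0056 -0.0011
```

>>> move_arm(series="0 0 0 -0.024 0.005 -0.001 0;0 0 0 -0.024 0.005 -0.001 0;0 -0.005 0 -0.024 0.006 -0.001 0;0 -0.005 0.004 -0.024 0.006 -0.001 0;0 -0.005 0.004 -0.024 0.006 -0.001 0;0 0 0 0 0 0 0;0 0 0 0 0 0 0;0 0 0 0 0 0 0")

```text
time: 8.65
tcp_pos: [0.4136, 0.2922, 0.1474]
tool_rot: [-1.571, 0.058, -0.047]
force: [0.2, -0.0, 0.1]
width: 0.0854
```

```bash
python3 - <<'E'
from h import *
import cv2
s=robot.sense();print(s["tcp_pos"],s["tool_rot"])
f=eyes.grab_frame("wrist");c=cv2.cvtColor(f,cv2.COLOR_RGB2HSV)
m=((abs(c[...,0].astype(int)-110)<12)&(c[...,1]>140)&(c[...,2]>50)).astype(np.uint8)
k=cv2.connectedComponentsWithStats(m)
for b in k[2][1:]:
    if b[4]>300:print(b)
cv2.imwrite("pics/w7.png",cv2.resize(f[:,:,::-1],(800,600)))
E
```

```text
[0.41355368 0.2922465  0.14740912] [-1.57075263  0.05753259 -0.04675998]
[ 272  150   24  133 2645]
```

View pics/w7.png

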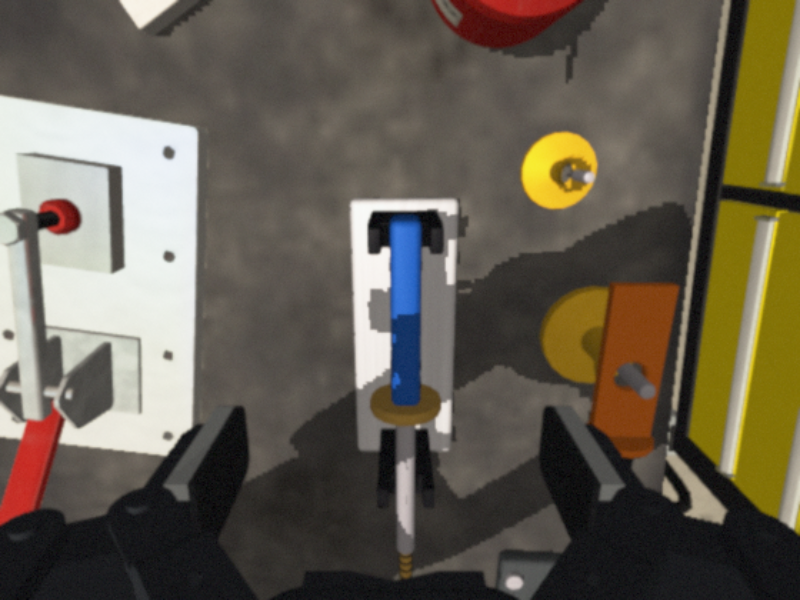

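```bash
python3 - <<'E'
from h import *
s=robot.sense();w=lambda *a:np.array(a)*.7-.15
a=ray("wrist",w(405.5,215),.073,s);b=ray("wrist",w(405.5,403),.073,s);t=ray("wrist",w(405,553),.062,s)
print(a,b,t,np.linalg.norm(a-b),"yaw",np.arctan2(*(b-a)[::-1]),np.arctan2(*(t-a)[::-1]))
u=(b-a)/np.linalg.norm(b-a);c=(a+.096*u+b+.006*u)/2;print("collar",c)
tr,p=tcp_for(np.r_[c,.062],R.from_euler("z",np.arctan2(u[1],u[0])),-.045,0)
print(p);plan(tr,p,vmax=.025)
E
```

```text
[0.42002891 0.34095969] [0.41477399 0.25136254] [0.40874152 0.1510457 ] 0.08975111711000847 yaw -1.6293796904668305 -1.6301606770674797
collar [0.41441541 0.24524861]
[0.41705015 0.29017141 0.0433    ]
0.0001 -0.0016 -0.0014 0.0008 0.0208 -0.0004
0.0001 -0.0016 -0.0014 0.0008 0.0208 -0.0004
0.0001 -0.0016 -0.0014 0.0008 0.0208 -0.0004
0.0001 -0.0016 -0.0014 0.0008 0.0208 -0.0004
0.0001 -0.0016 -0.0014 0.0007 0.0208 -0.0004
```

>>> move_arm(series="0 -0.002 -0.002 0.001 0.021 0 0;0 -0.002 -0.001 0.001 0.021 -0.001 0;0 -0.002 -0.001 0.001 0.021 0 0;0 -0.002 -0.001 0.001 0.021 -0.001 0;0 0 0 0 0.02 0 0;0 0 0 0 0 0 0;0 0 0 0 0 0 0")

```text
time: 9.4
tcp_pos: [0.4165, 0.2898, 0.0434]
tool_rot: [-1.572, 0.049, -0.044]
force: [-0.1, -0.7, -0.2]
width: 0.0854
```

>>> move_arm(series="0 0 0 0 0 0 1;0 0 0 0 0 0 1;0 0 0 0 0 0 1;0 0 0 0 0 0 1;0 0 0 0 0 0 1;0 0 0 0 0 0 1;0 0 0 0 0 0 1")

```text
time: 10.1
tcp_pos: [0.4165, 0.2901, 0.0438]
tool_rot: [-1.571, 0.047, -0.044]
force: [-1.3, -0.8, 4.4]
width: 0.0129
```

>>> move_arm(series="0 0 0 0 -0.015 0 1;0 0 0 0 -0.03 0 1;0 0 0 0 -0.04 0 1;0 0 0 0 -0.035 0 1;0 0 0 0 0 0 1;0 0 0 0 0 0 1")

```text
time: 10.7
tcp_pos: [0.417, 0.2903, 0.1647]
tool_rot: [-1.57, 0.046, -0.045]
force: [-0.7, -0.1, -2.3]
width: 0.0131
```

```bash
python3 - <<'E'
from h import *
s=robot.sense();print(s["tcp_pos"],s["force"],s["width"])
m=np.array([.516,.075,.0953]);r=tubeR(-1.65)
tr,p=tcp_for(m,r,-.195,0)
print(p);plan(tr,p,vmax=.03)
E
```

```text
[0.41704118 0.29032597 0.16474826] [-0.73607857 -0.1399537  -2.28712909] 0.013121376114581045
[0.53010132 0.25266622 0.17660532]
0.1308 0.0051 -0.0015 0.0288 -0.003 -0.0078
0.1308 0.0051 -0.0015 0.0288 -0.0039 -0.0072
0.1308 0.0051 -0.0015 0.0288 -0.0048 -0.0064
0.1308 0.0051 -0.0015 0.0289 -0.0055 -0.0056
```

>>> move_arm(series="0.0654 0.0026 -0.0008 0.0144 -0.0015 -0.004 1;0.0654 0.0026 -0.0008 0.0144 -0.0015 -0.004 1;0.0654 0.0026 -0.0008 0.0144 -0.002 -0.0036 1;0.0654 0.0026 -0.0008 0.0144 -0.002 -0.0036 1;0.0654 0.0026 -0.0008 0.0144 -0.0024 -0.0032 1;0.0654 0.0026 -0.0008 0.0144 -0.0024 -0.0032 1;0.0654 0.0026 -0.0008 0.0144 -0.0028 -0.0028 1;0.0654 0.0026 -0.0008 0.0144 -0.0028 -0.0028 1")

```text
time: 11.5
tcp_pos: [0.5287, 0.251, 0.1724]
tool_rot: [-1.046, 0.046, -0.07]
force: [0.6, 0.7, -2.3]
width: 0.013
```

>>> move_arm(series="0 0 0 0 0 0 1;0 0 0 0 0 0 1;0 0 0 0 0 0 1")

```text
time: 11.8
tcp_pos: [0.5283, 0.2519, 0.1733]
tool_rot: [-1.049, 0.045, -0.07]
force: [-0.4, 0.6, -1.7]
width: 0.0132
```

```bash
python3 - <<'E'
from h import *
import cv2
s=robot.sense();print(s["tcp_pos"],s["width"])
m=np.array([.516,.075,.0953]);r=tubeR(-1.65)
T=R.from_rotvec(s["tool_rot"])
print("err tubeframe",r.inv().apply(s["tcp_pos"]+T.apply([0,G,0])-m),(toolR(r).inv()*T).as_rotvec())
gr=R.from_matrix(T.as_matrix()@np.array([[0,0,-1],[1,0,0],[0,-1,0.]]).T)
go=s["tcp_pos"]+T.apply([0,G,0])+gr.apply([.045,0,0])
P=go+gr.apply(np.array([[.12,0,0],[0,0,0],[.088,0,0]]))
for n in("top","side"):
    f=eyes.grab_frame(n);np.save(f"pics/{n}1.npy",f)
    q=proj(n,np.vstack([P,m]));print(n,q.round(1))
    x,y=q[[0,1,3]].mean(0).astype(int)
    cv2.imwrite(f"pics/{n}1.png",cv2.resize(f[y-45:y+45,x-40:x+40,::-1],(400,450),interpolation=cv2.INTER_CUBIC));print(x-40,y-45)
a=cv2.imread("pics/top1.png");b=cv2.imread("pics/side1.png");cv2.imwrite("pics/ts1.png",np.hstack([a,b]))
E
```

```text
[0.52830932 0.25188209 0.17333135] 0.013216808546953682
err tubeframe [-0.19261218 -0.00166512 -0.00237377] [-0.0026179   0.0016166   0.00316467]
top [[268.2 180.6]
 [208.  168.3]
 [253.  177.5]
 [281.5 182. ]]
212 131
side [[316.  189.1]
 [298.6 141.9]
 [311.2 176. ]
 [321.5 200.1]]
272 132
```

View pics/ts1.png

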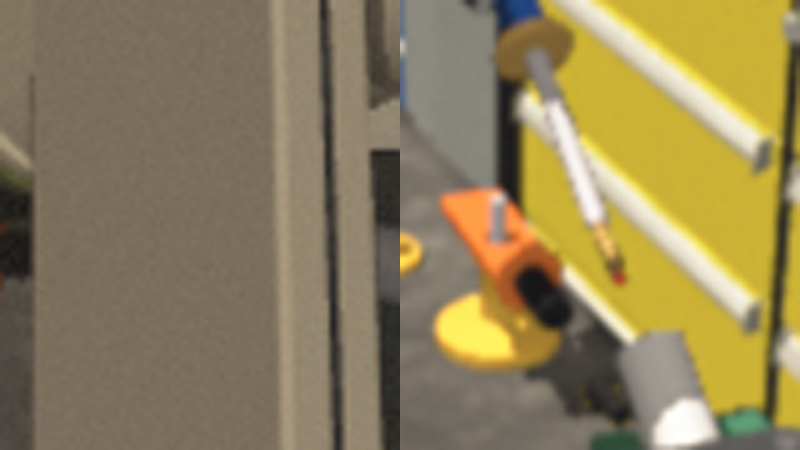

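>>> move_arm(series="0 0 0 0.0017 -0.0024 0 1;0 0 0 0 0 0 1;0 0 0 0 0 -0.01 1;0 0 0 0 0 -0.015 1;0 0 0 0 0 -0.015 1;0 0 0 0 0 -0.01 1;0 0 0 0 0 0 1;0 0 0 0 0 0 1")

```text
time: 12.7
tcp_pos: [0.5275, 0.2066, 0.1512]
tool_rot: [-1.048, 0.045, -0.072]
force: [0.3, 0.3, -2.2]
width: 0.0133
```

```bash
cat > e.py <<'E'
from h import *
s=robot.sense();print(s["tcp_pos"],s["width"],s["force"],s["moment"],s["time"])
m=np.array([.516,.075,.0953]);r=tubeR(-1.65)
T=R.from_rotvec(s["tool_rot"])
print("gauge in tube",r.inv().apply(s["tcp_pos"]+T.apply([0,G,0])-m)+[.045,0,0],(toolR(r).inv()*T).as_rotvec(),"F tube",r.inv().apply(s["force"]))
E
python3 e.py
python3 - <<'E'
from h import *
import cv2
f=eyes.grab_frame("side")
cv2.imwrite("pics/s2.png",cv2.resize(f[165:235,285:365,::-1],(800,700)))
E
```

```text
[0.52753417 0.20657697 0.15115615] 0.013299130974758652 [ 0.2685362   0.30634378 -2.18324865] [-0.31963017  0.02576083 -0.0444952 ] 12.7
gauge in tube [-0.09732973  0.00110857  0.00103429] [-0.00104715  0.00265844  0.00112428] F tube [ 0.80875425  0.24345615 -2.05406391]
```

>>> move_arm(series="0 0 0 0 0 -0.015 1;0 0 0 0 0 -0.02 1;0 0 0 0 0 -0.02 1;0 0 0 0 0 -0.015 1;0 0 0 0 0 0 1;0 0 0 0 0 0 1")

```text
time: 13.35
tcp_pos: [0.5227, 0.1464, 0.1164]
tool_rot: [-1.047, 0.044, -0.072]
force: [0.3, 0.4, -1.8]
width: 0.0132
```

```bash
python3 e.py
```

```text
[0.52268974 0.14639197 0.11643805] 0.013244408229660722 [ 0.26530402  0.37307587 -1.75309544] [-0.31459953  0.04006638 -0.01212023] 13.35
gauge in tube [-0.02767876  0.00104007  0.00115734] [-0.00095908  0.00212114  0.00106291] F tube [ 0.53628861  0.23495421 -1.71467387]
```

Clean so far. Now slowly to the mouth, watching for the stop.

>>> move_arm(series="0 0 0 0 0 -0.008 1;0 0 0 0 0 -0.007 1;0 0 0 0 0 -0.006 1;0 0 0 0 0 -0.004 1;0 0 0 0 0 0 1;0 0 0 0 0 0 1")

```text
time: 13.95
tcp_pos: [0.5208, 0.1248, 0.1039]
tool_rot: [-1.048, 0.044, -0.071]
force: [0.5, -0.8, -1.7]
width: 0.0127
```

```bash
python3 e.py
```

```text
[0.52080844 0.12481816 0.10386983] 0.01274381343124646 [ 0.45936758 -0.80830761 -1.67379802] [-0.33155484 -0.00663676 -0.03976691] 13.95
gauge in tube [-0.00265145  0.00087546  0.00110044] [-0.00152597  0.0015812   0.00126911] F tube [ 1.50324323  0.5218815  -1.0648376 ]
```

>>> move_arm(series="0 0 0 0 0 -0.002 1;0 0 0 0 0 -0.002 1;0 0 0 0 0 0 1;0 0 0 0 0 0 1")

```text
time: 14.35
tcp_pos: [0.5207, 0.1225, 0.1027]
tool_rot: [-1.046, 0.043, -0.071]
force: [0.3, 6.1, 2.7]
width: 0.013
```

```bash
python3 e.py
```

```text
[0.52071486 0.12251413 0.10265769] 0.012975938954147798 [0.33287504 6.05533684 2.73382875] [ 0.66554776  0.07037617 -0.07300738] 14.35
gauge in tube [-1.05968792e-05  9.64055620e-04  1.20281810e-03] [0.00057492 0.00063013 0.00124808] F tube [-6.61735871 -0.14727215 -0.6637803 ]
```

>>> move_arm(series="0 0 0 0 0 -0.001 1;0 0 0 0 0 0 1;0 0 0 0 0 0 1")

```text
time: 14.65
tcp_pos: [0.5207, 0.1224, 0.1027]
tool_rot: [-1.045, 0.042, -0.071]
force: [-0.3, 10.3, 4.2]
width: 0.0128
```

```bash
python3 e.py
```

```text
[0.52074302 0.12244274 0.10270302] 0.012842195383325188 [-0.25965956 10.31709164  4.21738256] [ 1.4184979   0.12350177 -0.08695489] 14.65
gauge in tube [5.27128273e-05 9.98273993e-04 1.27651539e-03] [0.00198017 0.00013297 0.00127464] F tube [-10.99775214  -1.075143    -1.47974124]
```

>>> move_arm(series="0 0 0 0 0 0.01 1;0 0 0 0 0 0.02 1;0 0 0 0 0 0.03 1;0 0 0 0 0 0.03 1;0 0 0 0 0 0.03 1;0 0 0 0 0 0.03 1;0 0 0 0 0 0.015 1;0 0 0 0 0 0 1")

```text
time: 15.45
tcp_pos: [0.5324, 0.2647, 0.1852]
tool_rot: [-1.048, 0.04, -0.071]
force: [0.3, -0.6, -1.5]
width: 0.0131
```

```bash
python3 e.py;python3 - <<'E'
from h import *
r=R.from_euler("z",-1.63);B=np.array([.4995,-.150,.21])
s=robot.sense();T=R.from_rotvec(s["tool_rot"])
g=s["tcp_pos"]+T.apply([0,G,0])+[0,0,.02]; tr=toolR(r)
f=plan(tr,g-tr.apply([0,G,0]),wmax=.07)
print()
tr,p=tcp_for(B-r.apply([.108,0,0]),r,-.045);print(p);plan(tr,p,frm=f,vmax=.04)
E
```

```text
[0.53239535 0.26468273 0.18524574] 0.013118553332056476 [ 0.30085665 -0.63499016 -1.45532308] [-0.35052193  0.02621138 -0.00461944] 15.45
gauge in tube [-0.16487128  0.00133837  0.00140264] [-0.00106419 -0.00193149  0.00012352] F tube [ 1.25524027  0.35015446 -0.95574904]
-0.0653 -0.0022 0.0007 0 -0.0025 0.0001
-0.0653 -0.0022 0.0007 -0 -0.0025 -0.0001
-0.0653 -0.0022 0.0007 -0 -0.0025 -0.0002
-0.0653 -0.0022 0.0007 -0 -0.0024 -0.0004
-0.0653 -0.0022 0.0007 -0 -0.0024 -0.0006
-0.0653 -0.0022 0.0007 -0 -0.0024 -0.0007
-0.0653 -0.0022 0.0007 -0 -0.0023 -0.0009
-0.0653 -0.0022 0.0007 -0 -0.0023 -0.001

[0.50855287 0.00273194 0.1913    ]
0 0 0 -0.0012 0.0016 -0.0362
0 0 0 -0.0012 0.0016 -0.0362
0 0 0 -0.0012 0.0016 -0.0362
0 0 0 -0.0012 0.0016 -0.0362
0 0 0 -0.0012 0.0016 -0.0362
0 0 0 -0.0012 0.0016 -0.0362
0 0 0 -0.0012 0.0016 -0.0362
```

>>> move_arm(series="-0.0653 -0.002 0.0007 0 -0.0025 0 1;-0.0653 -0.002 0.0007 0 -0.0025 0 1;-0.0653 -0.002 0.0007 0 -0.0025 0 1;-0.0653 -0.002 0.0007 0 -0.0024 0 1;-0.0653 -0.002 0.0007 0 -0.0024 -0.001 1;-0.0653 -0.002 0.0007 0 -0.0024 -0.001 1;-0.0653 -0.002 0.0007 0 -0.0023 -0.001 1;-0.0653 -0.002 0.0007 0 -0.0023 -0.001 1")

```text
time: 16.25
tcp_pos: [0.5313, 0.2522, 0.2005]
tool_rot: [-1.574, 0.053, -0.047]
force: [-0.5, 0.4, -1.6]
width: 0.0132
```

>>> move_arm(series="0 0 0 -0.001 0 -0.02 1;0 0 0 -0.001 0.001 -0.036 1;0 0 0 -0.001 0.001 -0.036 1;0 0 0 -0.001 0.001 -0.036 1;0 0 0 -0.001 0.001 -0.036 1;0 0 0 -0.001 0.001 -0.036 1;0 0 0 -0.001 0.001 -0.036 1;0 0 0 -0.001 0.001 -0.017 1")

```text
time: 17.05
tcp_pos: [0.5062, -0.002, 0.1933]
tool_rot: [-1.571, 0.056, -0.048]
force: [-0.1, 0.2, -0.5]
width: 0.0133
```

>>> move_arm(series="0 0 0 0 0 0 1;0 0 0 0 0 0 1;0 0 0 0 0 0 1;0 0 0 0 0 0 1;0 0 0 0 0 0 1")

```text
time: 17.55
tcp_pos: [0.5075, 0.0024, 0.1944]
tool_rot: [-1.57, 0.051, -0.046]
force: [-0.6, 0.1, -1.5]
width: 0.0131
```

```bash
python3 - <<'E'
from h import *
import cv2
s=robot.sense();print(s["tcp_pos"],s["width"],s["force"],s["time"],abs(s["joint_vel"]).max())
T=R.from_rotvec(s["tool_rot"]);print(T.as_matrix().round(3))
t=s["tcp_pos"]+T.apply([0,G,-.153]);c=s["tcp_pos"]+T.apply([0,G,-.045]);f0=s["tcp_pos"]+T.apply([0,G,-.165]);print("tip",t,c)
ims=[]
for n in("side","top"):
    f=eyes.grab_frame(n);q=proj(n,[t,c,f0]);print(n,q.round(1))
    x,y=q[0].astype(int);x0=max(0,x-50);y0=max(0,y-55);print(x0,y0)
    ims.append(cv2.resize(f[y0:y0+110,x0:x0+100,::-1],(400,440),interpolation=cv2.INTER_CUBIC))
    if n=="side":ims[0]=ims[0];p=cv2.resize(f[130:220,250:340,::-1],(150,150));ims[0][:150,:150]=p
cv2.imwrite("pics/fin.png",np.hstack(ims))
E
```

```text
[0.5074655  0.00241782 0.19438052] 0.013071567033338144 [-0.59268743  0.12813173 -1.52364733] 17.55 0.0012301025977506227
[[ 0.998 -0.003  0.062]
 [-0.062  0.     0.998]
 [-0.003 -1.    -0.   ]]
tip [ 0.49809513 -0.150294    0.21308842] [ 0.50474956 -0.0424992   0.21308278]
side [[385.1 204.8]
 [350.5 172.3]
 [389.5 209. ]]
335 149
top [[420.4 178.1]
 [354.9 173.9]
 [427.7 178.6]]
370 123
```

View pics/fin.png

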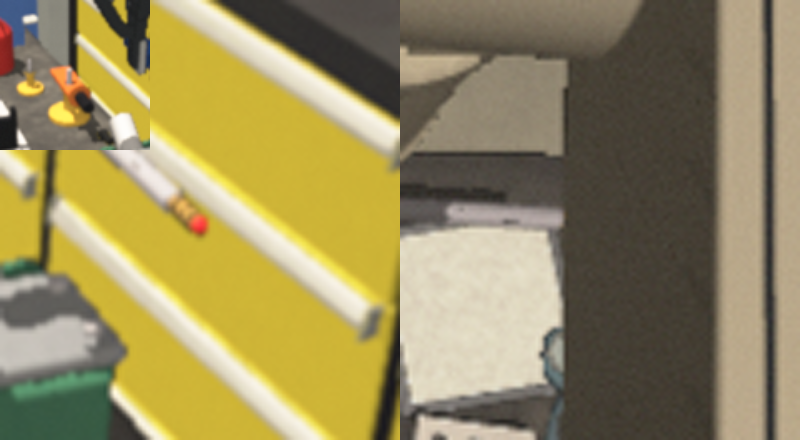

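```bash
python3 -c "
from cell import job;print(job.sign_off())"
```

```text
the job is handed in; nothing more can be done
None
```

The job is done and handed in at about 17.7 s of the 51 s allowed. No verdict was reported.

- **Plug:** I pulled it out of the tube and hung it by its eye on the larger post's pin. On the way down the eye first touched the pin with about 10 N. I shifted it 4 mm, the force went to zero, and I then set it down and let go. The last picture shows it still hanging there.
- **Gauge in the tube:** I took it from the cradle and pushed it in to a hard stop at my measured mouth position. The axial force rose to 11 N there and the tool stopped moving. Then I drew it straight out.
- **Final pose:** By the arm's pose the tip is at (0.498, -0.150, 0.213), against a measured board centre of (0.499, -0.150). By the arm's pose the rod is level to about 0.003 rad, and the arm is still.
- **Sliding pin:** In the side view the tip sits about 1 px from where a 12 mm push-in would put it, and about 5 px from fully out. I put it at 10 to 12 mm; that is an estimate from the image.

**Not checked:** in the last top view the arm hid the tip, so the tip over the board is confirmed only by the side view and the arm's pose. I did not re-measure the gear, bolt and block, but no move went near them.

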